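# Roll a handle rod onto the layout line

### The job

The thin walnut rod already lies on the black line of the cork board; bring the thick one into line with it, end to end, for marking out. Push the top of the thick rod sideways with the fingertips so that it rolls until it rests centred over the line and about parallel to it. Do not pick it up, and leave the thin rod and everything else where they are.

Things in the scene. Friction and masses are not known exactly. Their poses are not given: they have to be found in the camera images.
- board: cork layout board fixed on the table, 300 mm (its x) by 440 mm (its y), 12 mm thick; origin at the centre of its underside
- line (a point): middle of the straight black line on the board's top face, level with that face; the line runs 280 mm along this frame's x axis, is 2.5 mm wide and cannot be felt; y is across the line, z up. The robot is towards its -x
- thick_rod: thick walnut rod, a plain cylinder 32 mm in diameter, 110 mm long, 65 g, lying left or right of the line's nearer half, up to 5 degrees askew. Origin on its axis at mid-length, 16 mm above the board; x along it. A pale 8 mm plug marks its z side, on top at the start. Pressed lightly on top and dragged, it rolls half as far as the fingertips, in strokes; pushed on its flank it may stick to the finger and slide
- thin_rod: thin walnut rod, 22 mm in diameter, 110 mm long, 31 g, lying on the farther half of the line; it rolls off if knocked. Origin on its axis at mid-length, 11 mm above the board's top, x along the rod
- jar: small lidded jar, 48 mm across, 50 mm tall, standing on the cork board; origin at the centre of its underside
- tape: roll of brown tape lying flat on the cork board, 72 mm across, 54 mm bore, 25 mm tall; origin at the centre of its underside
- weight: brass weight with a knob, 48 mm across, 56 mm tall, standing on the cork board; origin at the centre of its underside
- burnisher: light wooden burnisher standing on its 40 mm wide head, 90 mm tall, on the table; origin at the centre of its underside
- mallet: mallet lying on the table, 220 mm long, head 90 mm wide and 45 mm high; origin at the underside about the middle of its length, handle towards its -x
- dye: dye bottle, 56 mm across, 120 mm tall, on the table; origin at the centre of its underside
- carton: cardboard carton 90 x 70 x 40 mm on the table; origin at the centre of its underside
Things that resemble listed ones, but are neither listed nor needed, are in the scene too. Leave any pink or turquoise look-alike of the thick_rod alone.

How it is judged:
On the way, in this order (a step that is already met when the one before it is completed fails the run):
1. the thick rod has rolled over by more than a third of a turn (angle between thick_rod's own z axis and vertical above 2.3 rad).
2. the thick rod rests on the line (y of thick_rod in the frame of line between -0.007 and 0.007 m and x of thick_rod in the frame of line between -0.105 and 0.105 m and angle between the x axis of thick_rod and the x axis of line, either way round below 0.15 rad and linear speed of thick_rod below 0.01 m/s and z of thick_rod in the frame of line below 0.019 m), for 0.2 s.
At the end, for the whole second after the job is handed in: both rods lie still on the board with their middles within 7 mm of the line, parallel to it within 0.15 rad, and within its length (middles within 105 mm of the line's middle) (all of step 2 and y of thin_rod in the frame of line between -0.007 and 0.007 m and x of thin_rod in the frame of line between -0.105 and 0.105 m and angle between the x axis of thin_rod and the x axis of line, either way round below 0.15 rad and linear speed of thin_rod below 0.01 m/s and z of thin_rod in the frame of line below 0.014 m); the robot touches nothing.
It fails at once if a rod is lifted more than 10 mm (z of thick_rod in the frame of line above 0.026 m or z of thin_rod in the frame of line above 0.021 m).
It fails at once if the thin rod is moved more than 8 mm (distance of thin_rod from where it was at the start of the episode above 0.008 m).
It fails at once if a bystander is moved more than 15 mm (distance of any of jar, tape, weight, burnisher, mallet, dye, carton from where it was at the start of the episode above 0.015 m).
It also fails if it takes over 58 s, if anything falls off the work surface, if the arm or the gripper's body presses on something with over 40 N, if the wrist force passes 120 N, or if a joint passes its speed limit or range.

### The arm

A 7-joint arm with a two-finger parallel gripper is mounted at the origin on the work surface. World frame = base frame: x ahead of the robot, y to its left, z up, the work surface at z = 0. Lengths are in m, angles in rad, forces in N, time in s.
With the tool pointing down it reaches from about 0.425 to 0.925 m from the base axis. Payload 6.8 kg.
Tool frame: the origin (TCP) lies on the front face of the gripper's body, between the roots of the fingers; the fingertips stand 73 mm ahead of it and the grasp point (between the pads) lies 54 mm ahead of it; z points along the fingers, y is the line along which they close (so a half turn about z gives the same grasp; the last joint's range is limited). The gripper opens to 85 mm and grips with 20 to 120 N. Pads are 22 mm wide; open, the fingers measure 114 mm over their backs; the gripper's body (76 mm by 85 mm) begins 54 mm behind the grasp point. The pads swing forward as they close: fully open they stand 13 mm farther back than shut.
Start: joints at [-1.267, 0.477, 0.022, 1.555, -0.011, 1.109, -0.083], TCP at [0.27, 0.619, 0.304] pointing down, gripper open.
Joint ranges: [-2.96, 2.96], [-0.34, 2.1], [-1.41, 1.46], [0.24, 2.44], [-1.37, 4.51], [0.17, 1.92], [-2.96, 2.96]. Speed limits (rad/s): [2.39, 2.39, 3.14, 3.14, 3.14, 3.14, 3.14].

### API

Orientations are given as a unit quaternion [w, x, y, z].
In Python, from station import bot, optics gives the robot as it stands.
- The arm moves only by the tool drive_tool, never from a script. Its argument "deltas" is a list of rows, each an object with "gripper": the closure in counts, from 0 (fully open) to 255 (shut); "offset": the shift along the tool's x, y, z in units of 1000 mm (1.0 is 1000 mm), a list of three; "angular": the turn, a rotation vector about the tool's x, y, z in units of 45 degrees (1.0 is 45 degrees), a list of three. In form: [{"gripper": gripper, "offset": [dx, dy, dz], "angular": [rx, ry, rz]}, ...]. A call has 1 to 5 rows; each row is the pose to reach, as a shift and turn from the pose commanded when the call began, along the tool's axes at that moment; what a row does not reach only later rows make up. A row lasts 1/10 s, in which the tool goes at most 50 mm and 8.59 degrees, less where a joint would pass 70% of its speed; a pose out of reach is approached as far as the arm can. A call with a number of a shift or a turn outside -1 to 1 is refused whole. A call with a gripper value outside its range is refused whole. The fingers move at their own pace and stop on an object; "grip_force" is the grip in N (left out, the last holds). Time passes only in rows, so rows that repeat a pose let the fingers close. It gives the time, the measured TCP pose, the force, the opening and the grip force at its end, in the units of the state.
- bot.get_obs(): the state, without advancing time (a new reading comes with each control period).
- optics.read_camera(name): name is "side" or "top"; returns the picture (400x640x3 uint8, blue, green, red); there is no depth.
- optics.camera_model(name): a dict with "fx", "fy", "cx", "cy" (pixels), "cam_to_world" (4x4, takes a point from camera to world coordinates). Camera axes: x right, y up, looking along -z (the intrinsics and any distortion apply to the point x, -y, -z); pixel columns grow to the right and rows downward; lengths in m; the calibration is good to about 2 mm. A picture is of the moment at which its call begins. camera_model takes no time and is no camera call.
- bot.hand_in(): hands the job in; it is judged then, once.
The state is a dict: "t": time; "q": joint angles; "joint_vel": joint speeds; "joint_torque": joint torques, N m; "eef_pos": TCP position; "tool_rot": TCP orientation; "contact_force": force on the tool from outside, world axes, zero at the start; "torque": the same for the moment, N m; "gripper_width": opening from 0.0 (shut) to 1.0 (fully open); "grasp_force": force on a finger pad.
Only numpy, scipy, OpenCV 4.12 (cv2) and the standard library are available. Lean on these libraries where they do the work, as an engineer would, in place of code of your own. Each camera call takes 0.05 s, during which the arm holds its last target. There are 200 camera calls.

## Working session

There is one attempt and no reset: what is moved stays moved. The work goes in short steps, Python scripts to look and compute and a tool call to move; the robot and the scene stay as the last step left them, time stands still between calls to the robot, and variables do not carry over. Pictures are saved under pics/ and viewed, at most 10 in all, crops included, and the job is handed in when it is done.

Besides the shell and the picture viewer there is one more tool, called after "Call:" as name([rows], argument=value, ...), one row to a line, values as JSON. drive_tool: Moves the arm, as the interface text tells. Its arguments: {"type":"object","properties":{"deltas":{"type":"array"},"grip_force":{"type":"number"}},"required":["deltas"]}

```bash
mkdir -p pics; cat > h.py <<'E'
import numpy as np, cv2
from station import bot, optics
def cap(cam,fn,crop=None,s=1):
    im=optics.read_camera(cam); cv2.imwrite('pics/raw_'+fn,im)
    if crop: im=im[crop[1]:crop[3],crop[0]:crop[2]]
    cv2.imwrite('pics/'+fn,cv2.resize(im,None,fx=s,fy=s,interpolation=cv2.INTER_CUBIC))
def w(cam,u,v,z):
    m=optics.camera_model(cam); T=np.array(m['cam_to_world'])
    d=T[:3,:3]@np.array([(u-m['cx'])/m['fx'],-(v-m['cy'])/m['fy'],-1]); o=T[:3,3]
    return o+d*(z-o[2])/d[2]
def px(cam,p):
    m=optics.camera_model(cam); T=np.linalg.inv(np.array(m['cam_to_world'])); c=T@np.r_[p,1]
    return m['cx']+m['fx']*c[0]/-c[2], m['cy']-m['fy']*c[1]/-c[2]
E
python3 - <<'E'
from h import *
cap('top','t0.png',None,1.25);cap('side','s0.png',None,1.25)
for c in('top','side'):print(optics.camera_model(c))
o=bot.get_obs();print(o)
E
```

```text
{'fx': 465.6256319628277, 'fy': 465.6256319628277, 'cx': 318.5214333611768, 'cy': 198.4122207026296, 'cam_to_world': array([[ 0.01050743,  0.99860264, -0.05179157,  0.43333693],
       [-0.99994197,  0.01037022, -0.00291741,  0.00787154],
       [-0.00237625,  0.05181922,  0.99865365,  1.29320521],
       [ 0.        ,  0.        ,  0.        ,  1.        ]])}
{'fx': 498.590755083014, 'fy': 498.590755083014, 'cx': 321.4569496712153, 'cy': 193.9454554909448, 'cam_to_world': array([[ 0.85589356,  0.26598108, -0.44350905, -0.08603478],
       [-0.51707907,  0.45454486, -0.72527113, -1.00770329],
       [ 0.00868636,  0.85008413,  0.52657527,  0.7985649 ],
       [ 0.        ,  0.        ,  0.        ,  1.        ]])}
{'t': 0.1, 'q': array([-1.26710088,  0.4777273 ,  0.02233277,  1.55637159, -0.01148498,
        1.10929924, -0.08307443]), 'joint_vel': array([ 2.12296545e-04, -4.31313068e-04,  1.70684597e-05, -4.82322040e-03,
        1.17303173e-04,  2.98303263e-03,  6.09597567e-05]), 'joint_torque': array([ 4.25427381e-03, -5.97761393e+01,  1.61349278e+00, -2.81954706e+01,
        1.27645856e-02,  4.97143992e-03, -1.17365138e-05]), 'eef_pos': array([0.27000338, 0.61818332, 0.30300801]), 'tool_rot': array([-1.06579930e-04,  2.04416136e-01,  9.78883721e-01, -8.31878478e-04]), 'contact_force': array([ 0.573906  ,  0.57333286, -0.13088037]), 'torque': array([-0.03459179, -0.01156651,  0.03602236]), 'grasp_force': 0.0, 'gripper_width': 1.0010160864122615}
```

View pics/t0.png

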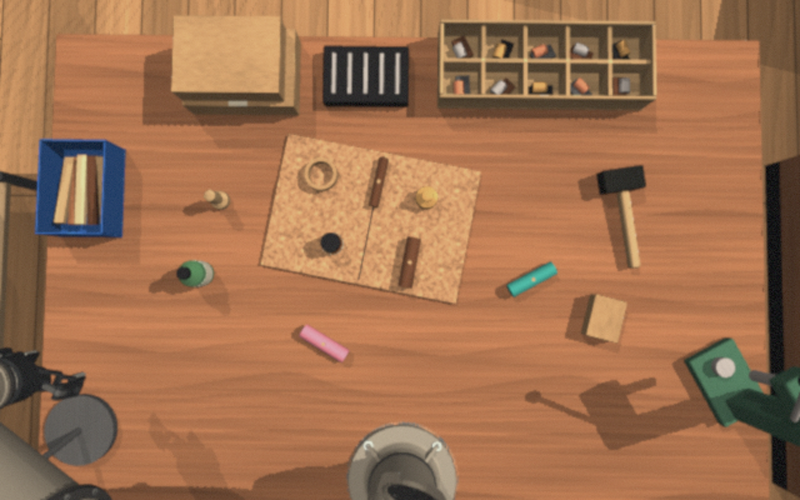

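View pics/s0.png

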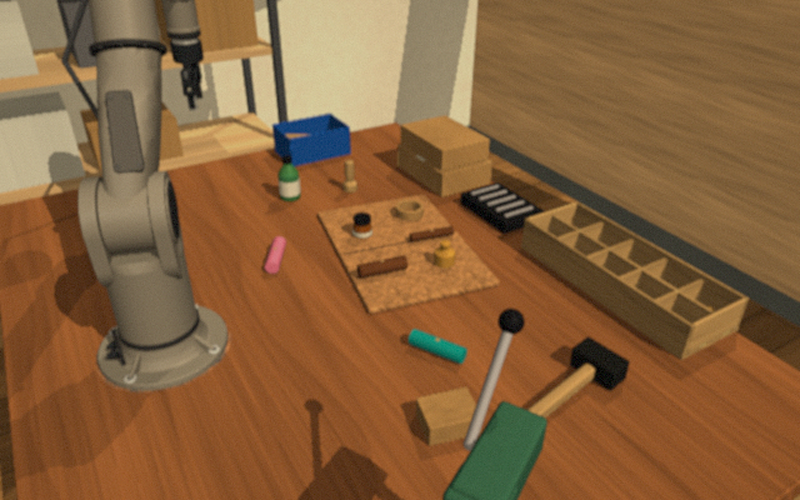

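Candidates for the thick rod, in t0.png pixels: walnut (410,262) on the board's near half with a pale plug, thin walnut (379,183) on the line, pink (324,343), and turquoise (532,279). By the description I choose (410,262), which lies right of the line. Next is a close crop to check it.

```bash
python3 - <<'E'
import cv2
im=cv2.imread('pics/raw_t0.png')[100:250,200:400]
cv2.imwrite('pics/c0.png',cv2.resize(im,None,fx=4,fy=4,interpolation=cv2.INTER_CUBIC))
E
```

```text
(no output)
```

View pics/c0.png

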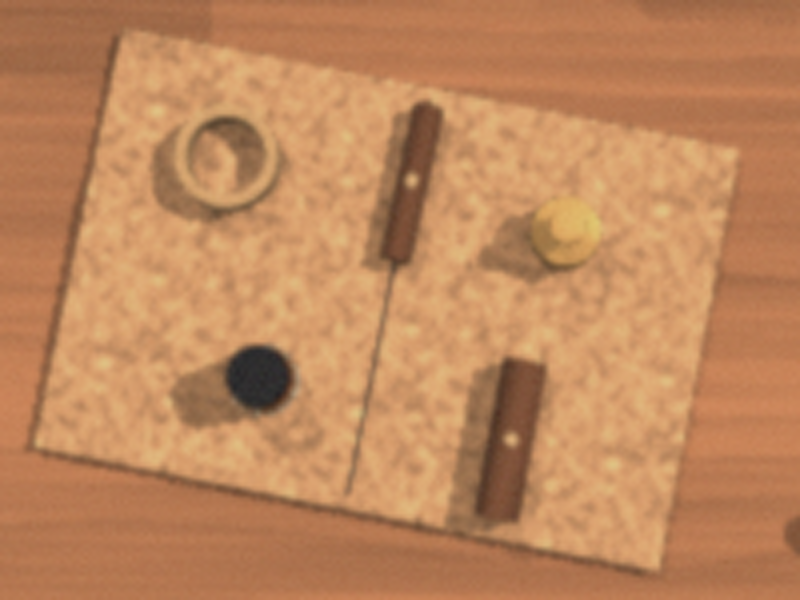

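The crop confirms the choice. The thick walnut rod runs from (522,360) to (498,520) with its pale plug at (511,438). The line runs from (348,494) to (394,264), where it goes under the thin rod. The jar at (260,378) stands clear, left of the line.

```bash
python3 - <<'E'
from h import *
from scipy.spatial.transform import Rotation as R
c=lambda x,y,z:w('top',200+x/4,100+y/4,z)   # crop px ~ raw
L0=c(348,494,.012);L1=c(394,264,.012)
d=(L1-L0)/np.linalg.norm(L1-L0);n=np.array([-d[1],d[0],0])
A=c(522,360,.04);B=c(498.5,520,.04);P=c(511,438,.044)
board=np.mean([c(120,30,.012),c(738,150,.012),c(660,572,.012),c(34,448,.012)],0)
t0=c(427,104,.03);t1=c(394,262,.03)
print('line',L0,L1,'ang',np.degrees(np.arctan2(d[1],d[0])),'board',board,'c across',(board-L0)@n)
for k,v in dict(A=A,B=B,P=P,t0=t0,t1=t1,jar=c(260,378,.06)).items():print(k,v,'along',(v-L0)@d,'across',(v-L0)@n)
e=A-B;print('rod ang',np.degrees(np.arctan2(e[1],e[0])),np.linalg.norm(e))
o=bot.get_obs();M=R.from_quat(o['tool_rot'],scalar_first=True).as_matrix();print(M)
# target: tool y along rod
for r in(e,):
  for s in(1,-1):
    y=s*r[:3]/np.linalg.norm(r);y[2]=0;y/=np.linalg.norm(y);z=np.array([0,0,-1.]);T=np.c_[np.cross(y,z),y,z]
    print('turn(45deg units)',R.from_matrix(M.T@T).as_rotvec()/(np.pi/4),'shift m (tool)',M.T@(np.array([P[0],P[1],.16])-o['eef_pos']))
E
```

```text
line [0.42985117 0.09750697 0.012     ] [0.58896061 0.06792516 0.012     ] ang -10.5322394820216 board [0.56486388 0.07205038 0.012     ] c across -0.0003488933426543123
A [ 0.52138613 -0.02053842  0.04      ] along 0.11157016389899116 across -0.0993250265814138
B [ 0.41356058 -0.00575046  0.04      ] along 0.0028581709087527013 across -0.10449550667804065
P [ 0.46859237 -0.01355134  0.044     ] along 0.058388702708384914 across -0.10210576643381328
t0 [0.69709534 0.04588698 0.03      ] along 0.27217724642560887 across -0.0019010762179617123
t1 [0.58814431 0.0670989  0.03      ] along 0.16118450562664344 across -0.0009615475649049305
jar [0.50621388 0.15361906 0.06      ] along 0.06481950620499197 across 0.06912496927888664
rod ang -7.809231607543905 0.10883488082567679
[[-9.16428064e-01  4.00199079e-01 -5.48757487e-04]
 [ 4.00199434e-01  9.16426702e-01 -1.58505129e-03]
 [-1.31440051e-04 -1.67219792e-03 -9.99998593e-01]]
turn(45deg units) [-1.71433201e-03  1.52225199e-03  1.64930133e+00] shift m (tool) [-0.43479358 -0.49922424  0.14390016]
turn(45deg units) [-1.64142236e-03 -1.84853948e-03 -2.35069763e+00] shift m (tool) [-0.43479358 -0.49922424  0.14390016]
```

Call:
drive_tool([
  {"gripper":105,"offset":[-0.16,-0.18,0],"angular":[0,0,0.6]},
  {"gripper":105,"offset":[-0.16,-0.18,0],"angular":[0,0,0.6]},
  {"gripper":105,"offset":[-0.16,-0.18,0],"angular":[0,0,0.6]},
  {"gripper":105,"offset":[-0.16,-0.18,0],"angular":[0,0,0.6]},
  {"gripper":105,"offset":[-0.16,-0.18,0],"angular":[0,0,0.6]},
], grip_force=20)

```text
t: 0.6
eef_pos: [0.3454, 0.3865, 0.3036]
tool_rot: [0.0, 0.428, 0.904, -0.001]
contact_force: [0.1, -0.1, 0.2]
gripper_width: 0.591
grasp_force: 0.0
```

```bash
cat > go.py <<'E'
import sys
from h import *
from scipy.spatial.transform import Rotation as R
# usage: go.py x y z angdeg(of tool y)
x,y,z,a=map(float,sys.argv[1:5]);a=np.radians(a)
o=bot.get_obs();M=R.from_quat(o['tool_rot'],scalar_first=True).as_matrix()
Y=np.array([np.cos(a),np.sin(a),0]);Z=np.array([0,0,-1.]);T=np.c_[np.cross(Y,Z),Y,Z]
np.set_printoptions(precision=4,suppress=True)
print('t',o['t'],'p',o['eef_pos'],'F',o['contact_force'],'w',o['gripper_width'],'q',o['q'])
print('turn',R.from_matrix(M.T@T).as_rotvec()/(np.pi/4),'shift',M.T@(np.array([x,y,z])-o['eef_pos']))
E
python3 go.py .4686 -.0135 .16 -7.8
```

```text
t 0.6 p [0.3454 0.3865 0.3036] F [ 0.1254 -0.1232  0.1879] w 0.5905323543874028 q [-1.1114  0.2187  0.174   1.9363 -0.0443  0.9913 -0.2318]
turn [-0.0007  0.0013  1.046 ] shift [-0.3875 -0.1577  0.144 ]
```

Call:
drive_tool([
  {"gripper":105,"offset":[-0.225,-0.09,0.03],"angular":[0,0,0.6]},
  {"gripper":105,"offset":[-0.225,-0.09,0.03],"angular":[0,0,0.6]},
  {"gripper":105,"offset":[-0.225,-0.09,0.03],"angular":[0,0,0.6]},
  {"gripper":105,"offset":[-0.225,-0.09,0.03],"angular":[0,0,0.6]},
  {"gripper":105,"offset":[-0.225,-0.09,0.03],"angular":[0,0,0.6]},
])

```text
t: 1.1
eef_pos: [0.4181, 0.156, 0.2736]
tool_rot: [-0.0, 0.627, 0.779, -0.0]
contact_force: [0.7, 0.6, -0.3]
gripper_width: 0.589
grasp_force: 0.0
```

```bash
python3 go.py .4674 -.0225 .16 -7.8
```

```text
t 1.1 p [0.4181 0.156  0.2736] F [ 0.7125  0.631  -0.2546] w 0.5888770048647842 q [-0.8532  0.1311  0.3912  2.1323 -0.0643  0.8892 -0.2095]
turn [-0.0002  0.0001  0.447 ] shift [-0.185   0.0102  0.1136]
```

Call:
drive_tool([
  {"gripper":105,"offset":[-0.185,0.01,0.05],"angular":[0,0,0.447]},
  {"gripper":105,"offset":[-0.185,0.01,0.05],"angular":[0,0,0.447]},
  {"gripper":105,"offset":[-0.185,0.01,0.05],"angular":[0,0,0.447]},
  {"gripper":105,"offset":[-0.185,0.01,0.05],"angular":[0,0,0.447]},
  {"gripper":105,"offset":[-0.185,0.01,0.05],"angular":[0,0,0.447]},
])

```text
t: 1.6
eef_pos: [0.4673, -0.0257, 0.2229]
tool_rot: [0.001, 0.756, 0.655, -0.001]
contact_force: [-1.3, 0.4, 0.4]
gripper_width: 0.587
grasp_force: 0.0
```

```bash
python3 go.py .4674 -.0225 .125 -7.8
```

```text
t 1.6 p [ 0.4673 -0.0257  0.2229] F [-1.3367  0.382   0.4091] w 0.5870848510947737 q [-0.5458  0.2674  0.5467  2.1434 -0.1926  0.7789 -0.0205]
turn [-0.001   0.0039 -0.0095] shift [ 0.0035 -0.0003  0.0979]
```

Call:
drive_tool([
  {"gripper":105,"offset":[0,0,0.05],"angular":[0,0,0]},
  {"gripper":105,"offset":[0,0,0.09],"angular":[0,0,0]},
  {"gripper":105,"offset":[0,0,0.1],"angular":[0,0,0]},
  {"gripper":105,"offset":[0,0,0.1],"angular":[0,0,0]},
  {"gripper":105,"offset":[0,0,0.1],"angular":[0,0,0]},
])

```text
t: 2.1
eef_pos: [0.4683, -0.0197, 0.1251]
tool_rot: [0.0, 0.753, 0.658, 0.001]
contact_force: [-0.4, -0.9, 0.6]
gripper_width: 0.592
grasp_force: 0.0
```

```bash
python3 - <<'E'
from h import *
cap('top','t1.png',(220,140,380,260),5);cap('side','s1.png',(220,140,380,260),5)
E
python3 go.py .4674 -.0225 .11 -7.8
```

```text
t 2.2 p [ 0.4687 -0.0197  0.1256] F [-0.4373  0.0672 -0.2884] w 0.5881454962394289 q [-0.4484  0.4482  0.4374  2.2023 -0.3575  0.554   0.1231]
turn [ 0.0038 -0.0014  0.0024] shift [-0.003  -0.001   0.0156]
```

View pics/s1.png

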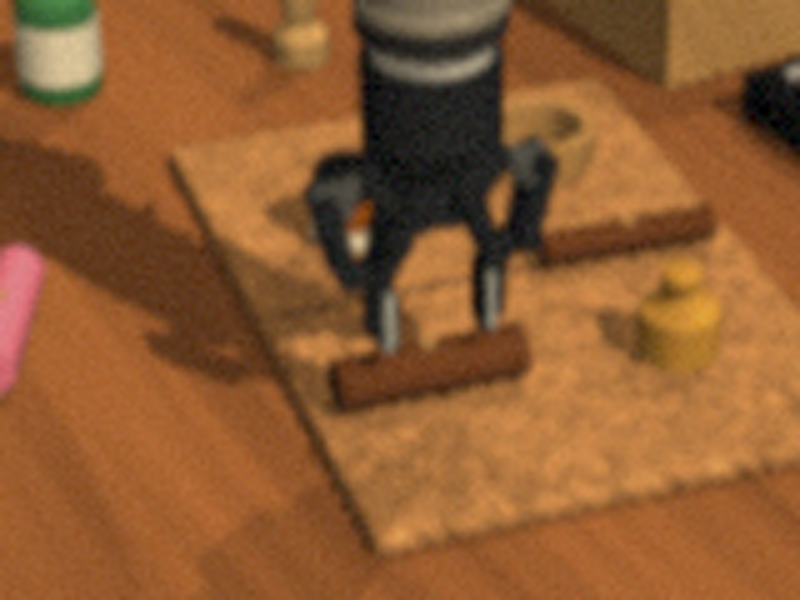

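The two tips, at (388,345) and (490,322), hover just above the thick rod, spaced about its middle. I'll lower in small steps until they touch.

Call:
drive_tool([
  {"gripper":105,"offset":[-0.003,0,0.004],"angular":[0,0,0]},
  {"gripper":105,"offset":[-0.003,0,0.008],"angular":[0,0,0]},
  {"gripper":105,"offset":[-0.003,0,0.008],"angular":[0,0,0]},
])

```text
t: 2.5
eef_pos: [0.467, -0.0229, 0.1158]
tool_rot: [-0.0, 0.753, 0.658, 0.0]
contact_force: [-0.2, -0.1, 0.3]
gripper_width: 0.587
grasp_force: 0.0
```

Call:
drive_tool([
  {"gripper":105,"offset":[0,0,0.002],"angular":[0,0,0]},
  {"gripper":105,"offset":[0,0,0.003],"angular":[0,0,0]},
  {"gripper":105,"offset":[0,0,0.003],"angular":[0,0,0]},
])

```text
t: 2.8
eef_pos: [0.4672, -0.023, 0.1129]
tool_rot: [0.0, 0.753, 0.658, 0.0]
contact_force: [-0.3, -0.4, 2.6]
gripper_width: 0.584
grasp_force: 1.2
```

Call:
drive_tool([
  {"gripper":105,"offset":[0,0,0.001],"angular":[0,0,0]},
  {"gripper":105,"offset":[0.004,0,0.001],"angular":[0,0,0]},
  {"gripper":105,"offset":[0.008,0,0.001],"angular":[0,0,0]},
])

```text
t: 3.1
eef_pos: [0.4686, -0.0156, 0.1129]
tool_rot: [0.0, 0.753, 0.657, 0.0]
contact_force: [-4.0, -0.5, 21.3]
gripper_width: 0.587
grasp_force: 10.6
```

Call:
drive_tool([
  {"gripper":105,"offset":[0.006,0,0],"angular":[0,0,0]},
  {"gripper":105,"offset":[0.012,0,0],"angular":[0,0,0]},
  {"gripper":105,"offset":[0.018,0,0],"angular":[0,0,0]},
  {"gripper":105,"offset":[0.024,0,0],"angular":[0,0,0]},
  {"gripper":105,"offset":[0.024,0,0],"angular":[0,0,0]},
])

```text
t: 3.6
eef_pos: [0.4728, 0.0098, 0.1132]
tool_rot: [0.0, 0.753, 0.658, 0.001]
contact_force: [-2.8, 0.2, 18.8]
gripper_width: 0.588
grasp_force: 9.3
```

```bash
python3 - <<'E'
from h import *
cap('side','s2.png',(220,140,380,260),5)
E
```

```text
(no output)
```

View pics/s2.png

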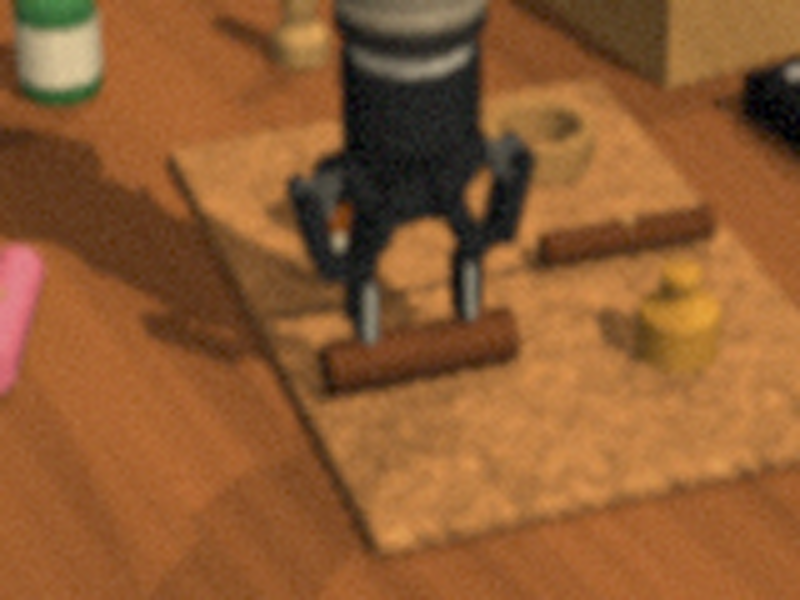

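The rod rolled: its ends are now at (325,370) and (517,330), and the plug has turned out of view. It stays parallel under both tips. I'll repeat the strokes with slightly less pressure.

Call:
drive_tool([
  {"gripper":105,"offset":[0,0,-0.008],"angular":[0,0,0]},
  {"gripper":105,"offset":[-0.017,0,-0.01],"angular":[0,0,0]},
  {"gripper":105,"offset":[-0.017,0,-0.008],"angular":[0,0,0]},
  {"gripper":105,"offset":[-0.017,0,-0.002],"angular":[0,0,0]},
  {"gripper":105,"offset":[-0.017,0,-0.0005],"angular":[0,0,0]},
])

```text
t: 4.15
eef_pos: [0.4694, -0.0076, 0.1119]
tool_rot: [0.0, 0.753, 0.658, 0.0]
contact_force: [-3.8, -1.7, 14.6]
gripper_width: 0.586
grasp_force: 7.1
```

Call:
drive_tool([
  {"gripper":105,"offset":[0.006,0,0],"angular":[0,0,0]},
  {"gripper":105,"offset":[0.015,0,0],"angular":[0,0,0]},
  {"gripper":105,"offset":[0.024,0,0],"angular":[0,0,0]},
  {"gripper":105,"offset":[0.034,0,0],"angular":[0,0,0]},
  {"gripper":105,"offset":[0.034,0,0],"angular":[0,0,0]},
])

```text
t: 4.65
eef_pos: [0.4753, 0.0279, 0.1133]
tool_rot: [0.0, 0.752, 0.659, 0.001]
contact_force: [-0.9, -0.7, 18.1]
gripper_width: 0.586
grasp_force: 8.6
```

Call:
drive_tool([
  {"gripper":105,"offset":[0,0,-0.008],"angular":[0,0,0]},
  {"gripper":105,"offset":[-0.017,0,-0.01],"angular":[0,0,0]},
  {"gripper":105,"offset":[-0.017,0,-0.01],"angular":[0,0,0]},
])

```text
t: 4.95
eef_pos: [0.471, 0.0076, 0.1224]
tool_rot: [0.0, 0.754, 0.657, -0.0]
contact_force: [-0.8, -0.4, 0.6]
gripper_width: 0.587
grasp_force: 0.0
```

```bash
python3 - <<'E'
from h import *
cap('side','s3.png',(220,140,380,260),5)
E
python3 go.py .4674 -.0225 .11 -7.8
```

```text
t 5.0 p [0.471  0.0085 0.1222] F [ 0.0193 -0.4123  0.3476] w 0.5833723481302313 q [-0.5073  0.4594  0.4376  2.1971 -0.365   0.554   0.0681]
turn [-0.001   0.0003  0.0001] shift [-0.0312  0.0006  0.0122]
```

View pics/s3.png

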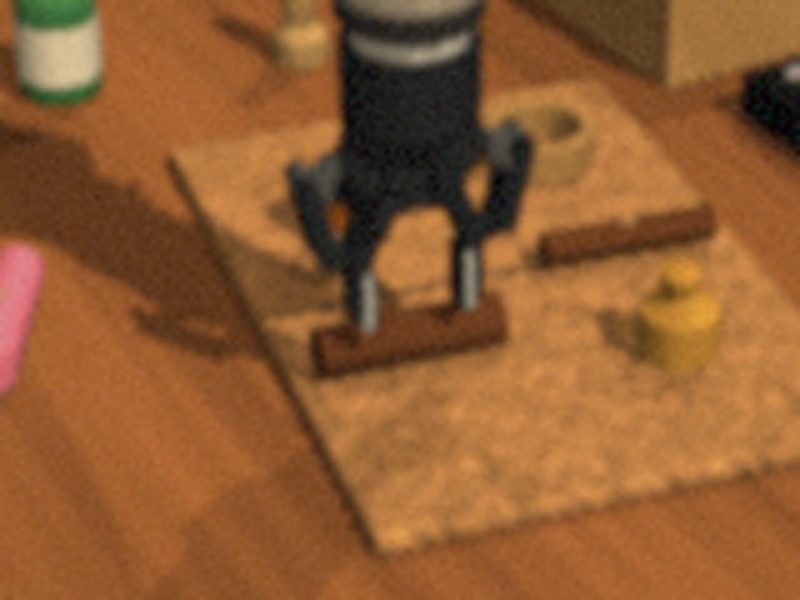

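The rod rolled again and is parallel. Its ends are now at (315,360) and (507,320), and it stays put when released. I'll do two more full strokes with a slight yaw toward the line's angle.

Call:
drive_tool([
  {"gripper":105,"offset":[0,0,0.008],"angular":[0,0,0]},
  {"gripper":105,"offset":[0,0,0.0095],"angular":[0,0,0]},
  {"gripper":105,"offset":[0.01,0,0.0095],"angular":[0,0,0.01]},
  {"gripper":105,"offset":[0.02,0,0.0095],"angular":[0,0,0.02]},
  {"gripper":105,"offset":[0.03,0,0.0095],"angular":[0,0,0.03]},
])

```text
t: 5.5
eef_pos: [0.4766, 0.0394, 0.1134]
tool_rot: [0.0, 0.761, 0.649, 0.001]
contact_force: [0.5, -0.6, 9.9]
gripper_width: 0.591
grasp_force: 4.4
```

Call:
drive_tool([
  {"gripper":105,"offset":[0.004,0,0],"angular":[0,0,0]},
  {"gripper":105,"offset":[0.004,0,-0.008],"angular":[0,0,0]},
  {"gripper":105,"offset":[-0.013,0,-0.01],"angular":[0,0,0]},
  {"gripper":105,"offset":[-0.013,0,-0.008],"angular":[0,0,0]},
  {"gripper":105,"offset":[-0.013,0,-0.001],"angular":[0,0,0]},
])

```text
t: 6.0
eef_pos: [0.4735, 0.0258, 0.1139]
tool_rot: [0.0, 0.761, 0.649, 0.0]
contact_force: [0.8, 0.5, 0.1]
gripper_width: 0.59
grasp_force: 0.0
```

Call:
drive_tool([
  {"gripper":105,"offset":[0,0,0.001],"angular":[0,0,0]},
  {"gripper":105,"offset":[0.01,0,0.001],"angular":[0,0,0.01]},
  {"gripper":105,"offset":[0.02,0,0.001],"angular":[0,0,0.02]},
  {"gripper":105,"offset":[0.034,0,0.001],"angular":[0,0,0.03]},
  {"gripper":105,"offset":[0.034,0,0.001],"angular":[0,0,0.03]},
])

```text
t: 6.5
eef_pos: [0.48, 0.0625, 0.1134]
tool_rot: [-0.0, 0.767, 0.641, 0.001]
contact_force: [-0.5, 0.2, 8.1]
gripper_width: 0.59
grasp_force: 4.3
```

Call:
drive_tool([
  {"gripper":105,"offset":[0,0,-0.01],"angular":[0,0,0]},
  {"gripper":105,"offset":[0,0,-0.03],"angular":[0,0,0]},
  {"gripper":105,"offset":[-0.06,0,-0.05],"angular":[0,0,0]},
  {"gripper":105,"offset":[-0.1,0,-0.05],"angular":[0,0,0]},
  {"gripper":105,"offset":[-0.1,0,-0.05],"angular":[0,0,0]},
])

```text
t: 7.0
eef_pos: [0.4593, -0.0447, 0.1641]
tool_rot: [0.001, 0.771, 0.637, -0.0]
contact_force: [-0.3, -0.3, 0.9]
gripper_width: 0.588
grasp_force: 0.0
```

```bash
python3 - <<'E'
from h import *
cap('side','s4.png',(220,140,380,260),5)
cap('top','t4.png',(200,100,400,250),4)
E
python3 go.py .4674 -.0225 .11 -7.8
```

```text
t 7.1 p [ 0.4604 -0.0401  0.1633] F [-0.7402  0.6147 -0.6781] w 0.5873413283686512 q [-0.4837  0.3734  0.5258  2.2002 -0.313   0.6381  0.0805]
turn [ 0.0002 -0.0004 -0.0628] shift [0.0186 0.0036 0.0533]
```

View pics/t4.png

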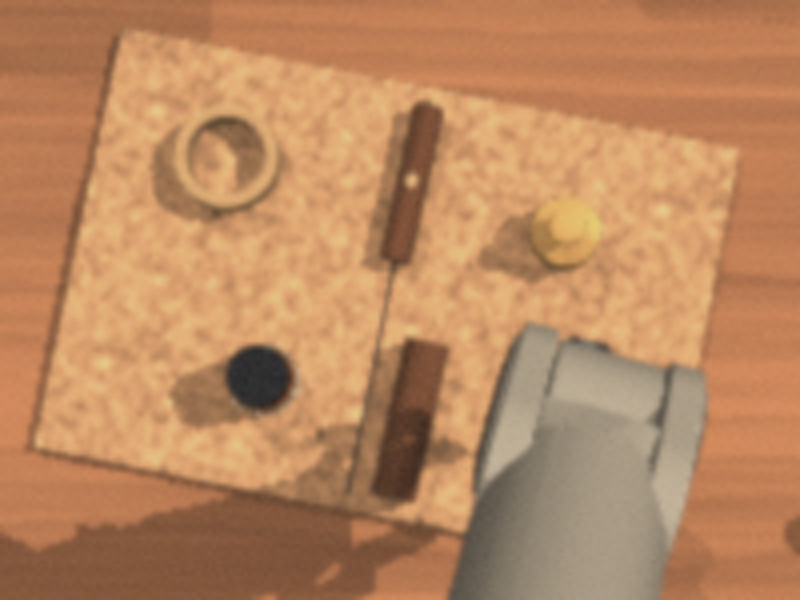

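The rod's outline runs from (426,342) to (394,497). The line passes left of it, from (394,264) to about (350,494). The thin rod, jar and weight have not moved.

```bash
python3 - <<'E'
from h import *
c=lambda x,y,z:w('top',200+x/4,100+y/4,z)
L0=c(348,494,.012);L1=c(394,264,.012)
d=(L1-L0)/np.linalg.norm(L1-L0);n=np.array([-d[1],d[0],0])
for k in[((426.5,342.5),(393.5,497)),((522,360),(498.5,520)),((427,104),(394,262))]:
  A,B=[c(*q,.04) for q in k];m=(A+B)/2;e=A-B;print(m,np.degrees(np.arctan2(e[1],e[0])),(A-L0)@n,(m-L0)@n,(B-L0)@n,(m-L0)@d)
E
```

```text
[0.48039546 0.05447425 0.04      ] -11.350953262133947 -0.033828945573168796 -0.03306878496439869 -0.032308624355628604 0.05755862999436638
[ 0.46747336 -0.01314444  0.04      ] -7.809231607543905 -0.0993250265814138 -0.10191026662972721 -0.10449550667804065 0.05721416740387196
[0.64096306 0.05610804 0.04      ] -11.017223819840854 -0.0025786148317412704 -0.0021125693334851712 -0.0016465238352290513 0.2151223841970722
```

```bash
python3 go.py .4788 .0467 .1225 -10.8
```

```text
t 7.1 p [ 0.4604 -0.0401  0.1633] F [-0.7402  0.6147 -0.6781] w 0.5873413283686512 q [-0.4837  0.3734  0.5258  2.2002 -0.313   0.6381  0.0805]
turn [ 0.0002 -0.0004  0.0039] shift [0.0887 0.0021 0.0409]
```

Call:
drive_tool([
  {"gripper":105,"offset":[0.045,0.002,0],"angular":[0,0,0]},
  {"gripper":105,"offset":[0.085,0.002,0.02],"angular":[0,0,0]},
  {"gripper":105,"offset":[0.085,0.002,0.04],"angular":[0,0,0]},
  {"gripper":105,"offset":[0.085,0.002,0.04],"angular":[0,0,0]},
  {"gripper":105,"offset":[0.085,0.002,0.045],"angular":[0,0,0]},
])

```text
t: 7.6
eef_pos: [0.478, 0.0447, 0.118]
tool_rot: [-0.0, 0.768, 0.64, -0.0]
contact_force: [0.9, -1.0, 0.1]
gripper_width: 0.59
grasp_force: 0.0
```

```bash
python3 go.py .4788 .0467 .113 -10.8
```

```text
t 7.6 p [0.478  0.0447 0.118 ] F [ 0.8664 -1.0275  0.1334] w 0.589590393099289 q [-0.5863  0.4814  0.4488  2.1795 -0.3895  0.5571 -0.0284]
turn [-0.0006  0.0004  0.0096] shift [0.0021 0.0005 0.005 ]
```

Call:
drive_tool([
  {"gripper":105,"offset":[0.002,0,0.003],"angular":[0,0,0]},
  {"gripper":105,"offset":[0.002,0,0.005],"angular":[0,0,0]},
  {"gripper":105,"offset":[0.012,0,0.005],"angular":[0,0,0]},
  {"gripper":105,"offset":[0.023,0,0.005],"angular":[0,0,0]},
  {"gripper":105,"offset":[0.034,0,0.005],"angular":[0,0,0]},
])

```text
t: 8.1
eef_pos: [0.4852, 0.0789, 0.1135]
tool_rot: [0.0, 0.768, 0.64, 0.001]
contact_force: [1.3, 0.2, 4.1]
gripper_width: 0.589
grasp_force: 2.0
```

Call:
drive_tool([
  {"gripper":105,"offset":[0,0,0],"angular":[0,0,0]},
  {"gripper":105,"offset":[0,0,-0.01],"angular":[0,0,0]},
  {"gripper":105,"offset":[0,0,-0.03],"angular":[0,0,0]},
  {"gripper":105,"offset":[-0.06,0,-0.05],"angular":[0,0,0]},
  {"gripper":105,"offset":[-0.1,0,-0.05],"angular":[0,0,0]},
])

```text
t: 8.6
eef_pos: [0.4673, -0.0176, 0.1644]
tool_rot: [0.001, 0.767, 0.642, 0.001]
contact_force: [2.0, -1.7, 0.3]
gripper_width: 0.586
grasp_force: 0.0
```

```bash
python3 - <<'E'
from h import *
cap('top','t5.png',(240,130,360,250),5)
E
python3 go.py .4788 .0467 .113 -10.8
```

```text
t 8.65 p [ 0.4644 -0.0275  0.1646] F [-2.4835 -7.2352  0.3657] w 0.5864899740114982 q [-0.5202  0.3768  0.5363  2.1938 -0.3136  0.6426  0.049 ]
turn [ 0.0021  0.0037 -0.0014] shift [0.0757 0.0001 0.0514]
```

View pics/t5.png

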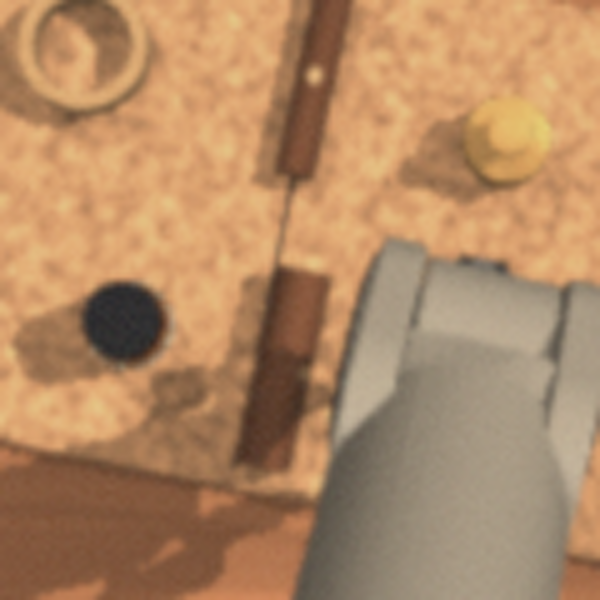

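The rod's ends are centred at (304,271) and (263,466). The line shows from (294,180) to (277,268) at the rod's upper left corner, and the plug is at (305,373) on the right flank. A bit less than one more stroke is needed.

```bash
python3 - <<'E'
from h import *
c=lambda x,y,z:w('top',200+x/4,100+y/4,z)
g=lambda x,y,z:w('top',240+x/5,130+y/5,z)
L0=c(348,494,.012);L1=c(394,264,.012)
d=(L1-L0)/np.linalg.norm(L1-L0);n=np.array([-d[1],d[0],0])
A,B=g(304,271,.036),g(263.5,466.5,.036);m=(A+B)/2;e=A-B
print(m,np.degrees(np.arctan2(e[1],e[0])),(A-L0)@n,(m-L0)@n,(B-L0)@n,[(g(*q,.012)-L0)@n for q in((294,180),(278,262))])
s=m-.008*n;print(s)
E
```

```text
[0.48359742 0.07020178 0.036     ] -10.96165085867649 -0.017425389560063505 -0.017020941318990217 -0.01661649307791693 [np.float64(-0.0008141823744034128), np.float64(-0.0010294261725395913)]
[0.48213511 0.06233657 0.036     ]
```

Call:
drive_tool([
  {"gripper":105,"offset":[0.045,0,0],"angular":[0,0,0]},
  {"gripper":105,"offset":[0.083,0,0.02],"angular":[0,0,0]},
  {"gripper":105,"offset":[0.083,0,0.04],"angular":[0,0,0]},
  {"gripper":105,"offset":[0.083,0,0.044],"angular":[0,0,0]},
  {"gripper":105,"offset":[0.083,0,0.044],"angular":[0,0,0]},
])

```text
t: 9.15
eef_pos: [0.4807, 0.0628, 0.1184]
tool_rot: [-0.0, 0.769, 0.64, -0.001]
contact_force: [0.5, 0.0, 0.8]
gripper_width: 0.589
grasp_force: 0.0
```

Call:
drive_tool([
  {"gripper":105,"offset":[0,0,0.005],"angular":[0,0,0]},
  {"gripper":105,"offset":[0,0,0.0065],"angular":[0,0,0]},
  {"gripper":105,"offset":[0.01,0,0.0065],"angular":[0,0,0]},
  {"gripper":105,"offset":[0.021,0,0.0065],"angular":[0,0,0]},
  {"gripper":105,"offset":[0.031,0,0.0065],"angular":[0,0,0]},
])

```text
t: 9.65
eef_pos: [0.4882, 0.0942, 0.1134]
tool_rot: [0.0, 0.769, 0.64, 0.001]
contact_force: [-0.6, -0.2, 7.9]
gripper_width: 0.591
grasp_force: 3.9
```

Call:
drive_tool([
  {"gripper":105,"offset":[0,0,0],"angular":[0,0,0]},
  {"gripper":105,"offset":[0,0,-0.01],"angular":[0,0,0]},
  {"gripper":105,"offset":[0,0,-0.04],"angular":[0,0,0]},
  {"gripper":105,"offset":[-0.06,0,-0.05],"angular":[0,0,0]},
  {"gripper":105,"offset":[-0.11,0,-0.05],"angular":[0,0,0]},
])

```text
t: 10.15
eef_pos: [0.4703, -0.0035, 0.1639]
tool_rot: [0.001, 0.767, 0.642, 0.002]
contact_force: [1.1, -1.0, -0.5]
gripper_width: 0.589
grasp_force: 0.0
```

Call:
drive_tool([
  {"gripper":105,"offset":[0,0,0],"angular":[0,0,0]},
  {"gripper":105,"offset":[0,0,0],"angular":[0,0,0]},
  {"gripper":105,"offset":[0,0,0],"angular":[0,0,0]},
])

```text
t: 10.45
eef_pos: [0.4695, -0.0029, 0.1621]
tool_rot: [-0.0, 0.768, 0.64, 0.0]
contact_force: [0.5, -0.0, 0.4]
gripper_width: 0.587
grasp_force: 0.0
```

```bash
python3 - <<'E'
from h import *
cap('top','t6.png',(240,130,360,250),5)
E
python3 go.py .4788 .0467 .113 -10.8
```

```text
t 10.5 p [ 0.4695 -0.0025  0.162 ] F [-0.0001  0.1949  0.6273] w 0.590375288570274 q [-0.5617  0.3877  0.5275  2.1849 -0.324   0.6427  0.0153]
turn [ 0.0001 -0.0007  0.0106] shift [0.05   0.0003 0.049 ]
```

View pics/t6.png

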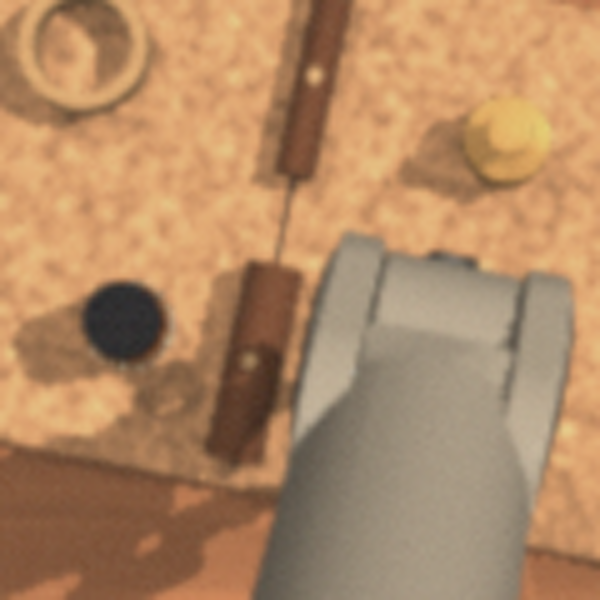

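The line meets the rod's upper end at about (278,262). The rod's ends are centred at about (275,265) and (233,461).

```bash
python3 - <<'E'
from h import *
c=lambda x,y,z:w('top',200+x/4,100+y/4,z)
g=lambda x,y,z:w('top',240+x/5,130+y/5,z)
L0=c(348,494,.012);L1=c(394,264,.012)
d=(L1-L0)/np.linalg.norm(L1-L0);n=np.array([-d[1],d[0],0])
for z in(.028,.036):
  A,B=g(275.5,265.5,z),g(232.5,461,z);m=(A+B)/2;e=A-B
  print(m,np.degrees(np.arctan2(e[1],e[0])),(A-L0)@n,(m-L0)@n,(B-L0)@n,'x',(m-L0)@d-.14,[(g(*q,.012)-L0)@n for q in((294,180),(277,262))])
E
```

```text
[0.4867427  0.08682059 0.028     ] -11.6253419835018 -0.0011460722659151947 -0.00010720242763364786 0.0009316674106478972 x -0.08211361536767348 [np.float64(-0.0008141823744034128), np.float64(-0.00048762342315665334)]
[0.48640501 0.08632139 0.036     ] -11.625341983501789 -0.0016920202841981917 -0.0006597193081147887 0.00037258166796860353 x -0.08235436688332225 [np.float64(-0.0008141823744034128), np.float64(-0.00048762342315665334)]
```

The rod is centred within about 1 mm and parallel within about 1°. The arm is clear, so I'm handing in.

```bash
python3 -c "
from station import bot
print(bot.hand_in())"
```

```text
the job is handed in; nothing more can be done
None
```

I rolled the thick rod onto the line in six strokes and handed the job in: by the last picture it is centred within about 1 mm and parallel within about 1°, the thin rod, jar, tape and weight look unmoved, and no verdict came back.

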